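# Turn the mug handles to their red tabs

## Robot

A 7-joint arm with a two-finger parallel gripper is mounted at the origin on a cart in front of the work surface, level with it; the furniture and walls round the work are solid. World frame = base frame: x ahead of the robot, y to its left, z up, the work surface at z = 0. Lengths are in m, angles in rad, forces in N, time in s.
With the tool pointing down it reaches from about 0.4 to 0.9 m from the base axis. Payload 5.5 kg.
Tool frame: the origin (TCP) lies on the centre line of the jaws, within the pads' length; the fingertips stand 11 mm ahead of it and the grasp point (between the pads) lies 8 mm behind it (env.tcp_to_tips is the distance from the TCP to the fingertips, in m); z points along the fingers, y is the direction in which the jaws open and shut (so a half turn about z gives the same grasp; the last joint's range is limited). The gripper opens to 92 mm and grips with 3 to 60 N. Pads are 19 mm wide; open, the fingers measure 130 mm over their backs; the gripper's body (75 mm by 190 mm) begins 47 mm behind the grasp point.
Start: joints at [-0.859, 0.501, -0.427, 1.55, 0.221, 1.138, -0.21], TCP at [0.282, 0.586, 0.238] pointing down, gripper open.
Joint ranges: [-2.88, 2.88], [-0.31, 2.03], [-1.54, 1.56], [0.2, 2.42], [-1.41, 4.55], [0.19, 2.02], [-2.57, 2.57]. Speed limits (rad/s): [2.57, 2.57, 3.14, 3.14, 3.14, 3.14, 3.14].

## Interface

Orientations are given as a unit quaternion [x, y, z, w].
In Python, from cell import env gives the robot as it stands.
- The arm moves only by the shell command python3 -m handwheel 'ROWS' [FORCE]. ROWS is JSON, a list of rows, each an object with "gripper": the opening, from -1 (shut) to 1 (fully open), so that 0 is half open; "slide": the shift along the tool's x, y, z in mm, a list of three; "roll": the turn about the tool's z in degrees. A call has 1 to 5 rows; each row is the pose to reach, as a shift and turn from the pose measured when the call began, along the tool's axes at that moment; what a row does not reach only later rows make up. A row lasts 1/10 s, in which the tool goes at most 50 mm and 8.59 degrees, less where a joint would pass 70% of its speed; a pose out of reach is approached as far as the arm can. A call with a gripper value outside its range is refused whole. The fingers move at their own pace and stop on an object; FORCE is the grip in N (left out, the last holds). Time passes only in rows, so rows that repeat a pose let the fingers close. It gives the time, the measured TCP pose, the force and the opening at its end, in the units of the state.
- env.sense(): the state, without advancing time (a new reading comes with each control period).
- env.grab_frame(name): name is "scene" or "top" or "wrist"; returns the picture (480x640x3 uint8, red, green, blue); there is no depth.
- env.get_calibration(name): a dict with "K" (3x3 intrinsics, pixels), "R" (3x3) and "t" (3): a world point X has camera coordinates R X + t. Camera axes: x right, y down, z forward; pixel columns grow to the right and rows downward; lengths in m; the calibration is good to about 2 mm. The wrist camera is an equidistant fisheye: a pixel r from the principal point sees the ray r / f radians off the axis. A picture is of the moment at which its call begins: read the wrist's pose just before it. get_calibration takes no time and is no camera call; for the wrist camera it gives the pose at the moment of the call.
- env.hand_in(): hands the job in, once; it reports no verdict.
Trained networks look in the newest picture that a camera, given by its name, has taken for a name from the list of things; names that differ only in an ending like _2 or _b are one class to them, and where a whole thing is asked for, a point or a joint stands for the part that bears it (a point fixed in the world has none). Each returns a list of dicts, best first, with "p" (0 to 1); they miss things now and then, are a little off and sometimes report something else, mostly with a low value. They report only what shows in the picture. A call takes as long as a camera call. They do not tell look-alikes from the thing itself.
- env.boxes_of(camera, name): "point" ([x, y, z] in m, in the coordinates of the camera as it stood for that picture, good to about 4 mm: the middle of the surface that is visible of it).
- env.outline_of(camera, name): "pixels" (480x640 bool, what is visible of it).
The state is a dict: "time": time; "joints": joint angles; "joint_velocities": joint speeds; "tau": joint torques, N m; "ee_pos": TCP position; "eef_rot": TCP orientation; "force": force on the tool from outside, world axes, zero at the start; "torque": the same for the moment, N m; "grip_width": finger opening in m.
Only numpy, scipy, OpenCV 4.12 (cv2) and the standard library are available. Lean on these libraries where they do the work, as an engineer would, in place of code of your own. Each camera call takes 0.05 s, during which the arm holds its last target. There are 200 camera calls.

## Task

Get the coffee board ready to serve: turn each of the two green mugs where it stands in its coaster, without lifting it or tipping it, until its handle points squarely over that coaster's red tab. A red-capped spice jar stands in the way on one of the tabs: take it off the board and leave it standing upright on the cooktop. Leave the salt shaker between the mugs and everything else where it is, and note that a handle cannot pass the shaker, so each mug must go round the free way.

Things in the scene. Friction and masses are not known exactly. Their poses are not given: they have to be found in the camera images.
- board: wooden chopping board used as a serving board, fixed, 200 mm along its x, 300 mm along its y, top face 22 mm above the cooktop; origin at the centre of its underside. The two coasters stand on it on its y axis, one 78 mm to each side of its centre (which one is where varies).
- coaster_1_axis (a point): point on the upright axis of coaster_1, 52 mm above the board's top (74 mm above the cooktop). The coaster is fixed to the board: a smooth black disc 2 mm thick on which the mug stands, inside a polished brass rim 10 mm high, 46 mm inside radius, 51 mm outside radius, that keeps the mug in place with about 2.5 mm play all round while it turns; the x axis points to the coaster's flat red tab, which lies 51 to 87 mm from the axis, 22 mm wide, flush with the board.
- coaster_1_mark (a point): point over the middle of coaster_1's red tab, 62 mm from the coaster's axis and 52 mm above the board's top: where the middle of the mug's handle must come.
- mug_1_axis (a point): dark green mug, body 86 mm across and 96 mm high, standing in coaster_1, about 0.4 kg. Point on the mug's upright axis 50 mm above its underside; the x axis points to its handle, z up. It turns easily about this axis when its handle is pushed sideways with less than 1 N (low, near the height of this point or below: pushed hard or high up it tips) and stays where it is left.
- mug_1_handle (a point): middle of mug_1's handle, 62 mm from the mug's axis, 50 mm above its underside. The handle reaches out to 75 mm from the axis, is up to 30 mm wide (15 mm each side of its middle plane) and spans 17 to 89 mm above the mug's underside, that is 41 to 113 mm above the cooktop. Handles start roughly opposite their tabs.
- coaster_2_axis (a point): point on the upright axis of coaster_2, 52 mm above the board's top (74 mm above the cooktop). The coaster is fixed to the board: a smooth black disc 2 mm thick on which the mug stands, inside a polished brass rim 10 mm high, 46 mm inside radius, 51 mm outside radius, that keeps the mug in place with about 2.5 mm play all round while it turns; the x axis points to the coaster's flat red tab, which lies 51 to 87 mm from the axis, 22 mm wide, flush with the board.
- coaster_2_mark (a point): point over the middle of coaster_2's red tab, 62 mm from the coaster's axis and 52 mm above the board's top: where the middle of the mug's handle must come.
- mug_2_axis (a point): dark green mug, body 86 mm across and 96 mm high, standing in coaster_2, about 0.4 kg. Point on the mug's upright axis 50 mm above its underside; the x axis points to its handle, z up. It turns easily about this axis when its handle is pushed sideways with less than 1 N (low, near the height of this point or below: pushed hard or high up it tips) and stays where it is left.
- mug_2_handle (a point): middle of mug_2's handle, 62 mm from the mug's axis, 50 mm above its underside. The handle reaches out to 75 mm from the axis, is up to 30 mm wide (15 mm each side of its middle plane) and spans 17 to 89 mm above the mug's underside, that is 41 to 113 mm above the cooktop. Handles start roughly opposite their tabs.
- spice_jar_center (a point): glass spice jar with a red cap, 45 mm across, 106 mm high, 0.11 kg; this is the point half-way up (53 mm above its underside). It starts on the board on coaster_1's red tab, about 88 mm from the coaster's axis, and must end standing on the cooktop (centre at 53 mm). The cooktop's left edge is at about y = +0.10, level with the worktop there.
- shaker: glass salt shaker with a grey cap, 44 mm across, 90 mm high, loose, standing at the middle of the board between the mugs: it blocks the handles there; must not be moved. Origin at the centre of its underside.
- oil_bottle: dark green oil bottle, 65 mm across, 236 mm high, bystander at the back left; origin under its centre. A wall cabinet hangs near it, over x > 0.58, y > 0.05 from 0.49 m up: keep wrist and forearm clear of it, above all when leaving the start pose.
- grinder: black-topped glass pepper grinder, 57 mm across, 185 mm high, bystander at the back left; origin under its centre.
- canister: white canister with a wooden lid, 87 mm across, 100 mm high, bystander at the back; origin under its centre. A fixed kettle, 262 mm high, stands to its right at the back of the cooktop, over 0.1 m clear of the board.
- tin: food tin, 76 mm across, 58 mm high, bystander to the right; origin under its centre.
- lemon: lemon, 71 x 53 x 51 mm, bystander to the right; origin under its centre.
- tub: small white pot, 72 mm across, 71 mm high, bystander to the left; origin under its centre.
- carton: white card box, 150 x 75 x 58 mm, bystander far left; origin under its centre.
Things that resemble listed ones, but are neither listed nor needed, are in the scene too. Leave any black, blue or pink look-alike of the part that bears spice_jar_center alone.

How it is judged:
By the outcome, as a careful person would: the job done as asked, in the order asked, and still so for the second after the job is handed in, with the robot touching nothing.
It also fails if it takes over 66 s, if anything falls off the work surface, if the arm or the gripper's body presses on something with over 40 N, if the wrist force passes 120 N, or if a joint passes its speed limit or range.

## Working session

There is one attempt and no reset: what is moved stays moved. The work goes in short steps, Python scripts to look and compute and a shell command to move; the robot and the scene stay as the last step left them, time stands still between calls to the robot, and variables do not carry over. Pictures are saved under pics/ and viewed, about 8 in all and at most 12, crops included, and the job is handed in when it is done.

```bash
ls; mkdir -p pics
cat > h.py <<'E'
import numpy as np, cv2
from cell import env
def px(cam,X):
    c=env.get_calibration(cam); p=np.array(c["R"])@np.array(X)+np.array(c["t"]); q=np.array(c["K"])@p
    return q[:2]/q[2]
def world(cam,p):
    c=env.get_calibration(cam); return np.array(c["R"]).T@(np.array(p)-np.array(c["t"]))
def onplane(cam,uv,z):
    c=env.get_calibration(cam); R=np.array(c["R"]); d=R.T@np.linalg.inv(c["K"])@np.array([uv[0],uv[1],1.]); o=-R.T@np.array(c["t"])
    return o+d*(z-o[2])/d[2]
def save(cam,name,crop=None,s=1):
    im=env.grab_frame(cam)[:,:,::-1]
    if crop: im=im[crop[1]:crop[3],crop[0]:crop[2]]
    if s!=1: im=cv2.resize(im,None,fx=s,fy=s,interpolation=cv2.INTER_CUBIC)
    cv2.imwrite("pics/"+name,im)
E
python3 - <<'E'
from h import *
np.set_printoptions(precision=3,suppress=True)
for cam in("top","scene"):
    save(cam,cam+"0.png")
    for n in("mug_1_axis","mug_1_handle","coaster_1_mark","coaster_1_axis","spice_jar_center","shaker","board"):
        try:
            for d in env.boxes_of(cam,n): print(cam,n,round(d["p"],2),world(cam,d["point"]),px(cam,world(cam,d["point"])).round())
        except Exception as e: print(n,e)
s=env.sense();print(s["time"],s["ee_pos"],s["eef_rot"],s["grip_width"])
E
```

```text
pics
top mug_1_axis 0.82 [ 0.515 -0.248  0.059] [389. 273.]
top mug_1_axis 0.71 [ 0.502 -0.175  0.018] [363. 277.]
top mug_1_axis 0.15 [ 0.508 -0.076  0.025] [331. 271.]
top mug_1_handle 0.78 [ 0.523 -0.251  0.058] [390. 270.]
top mug_1_handle 0.46 [ 0.585 -0.271  0.129] [403. 245.]
top coaster_1_mark 0.46 [ 0.487 -0.215  0.03 ] [376. 282.]
top coaster_1_mark 0.39 [0.384 0.267 0.064] [211. 297.]
top coaster_1_axis 0.49 [ 0.486 -0.212  0.03 ] [375. 282.]
top spice_jar_center 0.83 [ 0.715 -0.288  0.099] [409. 207.]
top spice_jar_center 0.82 [ 0.395 -0.548  0.104] [496. 322.]
top spice_jar_center 0.81 [ 0.584 -0.269  0.123] [402. 246.]
top spice_jar_center 0.71 [ 0.503 -0.174  0.022] [363. 276.]
top spice_jar_center 0.63 [ 0.754 -0.018  0.077] [321. 189.]
top spice_jar_center 0.61 [ 0.717 -0.376  0.093] [438. 209.]
top shaker 0.72 [ 0.518 -0.166  0.101] [363. 266.]
top board 0.75 [ 0.502 -0.173  0.024] [363. 276.]
top board 0.74 [ 0.519 -0.253  0.059] [391. 271.]
top board 0.26 [ 0.398 -0.472  0.04 ] [461. 320.]
scene mug_1_axis 0.9 [ 0.489 -0.255  0.082] [358. 290.]
scene mug_1_handle 0.77 [ 0.491 -0.251  0.083] [357. 288.]
scene coaster_1_mark 0.72 [ 0.467 -0.226  0.019] [343. 307.]
scene coaster_1_mark 0.62 [ 0.575 -0.29   0.088] [391. 279.]
scene coaster_1_mark 0.54 [ 0.485 -0.278  0.028] [362. 311.]
scene coaster_1_axis 0.83 [ 0.481 -0.275  0.028] [361. 311.]
scene spice_jar_center 0.87 [ 0.755 -0.03   0.064] [362. 223.]
scene spice_jar_center 0.84 [ 0.385 -0.573  0.072] [439. 387.]
scene spice_jar_center 0.83 [ 0.712 -0.389  0.071] [453. 278.]
scene spice_jar_center 0.8 [ 0.581 -0.286  0.09 ] [391. 276.]
scene spice_jar_center 0.74 [ 0.708 -0.296  0.066] [423. 265.]
scene shaker 0.67 [ 0.51  -0.181  0.09 ] [342. 271.]
scene board 0.62 [ 0.467 -0.225  0.019] [342. 307.]
0.8 [0.282 0.586 0.238] [0.222 0.975 0.    0.   ] 0.09180668259713123
```

Run:
```python
import cv2,numpy as np
a=cv2.imread("pics/top0.png")[170:350,260:520];b=cv2.imread("pics/scene0.png")[190:410,240:500]
cv2.imwrite("pics/a.png",cv2.resize(a,None,fx=3,fy=3,interpolation=2)); cv2.imwrite("pics/b.png",cv2.resize(b,None,fx=2.7,fy=2.7,interpolation=2))
```

```text
(no output)
```

View pics/a.png

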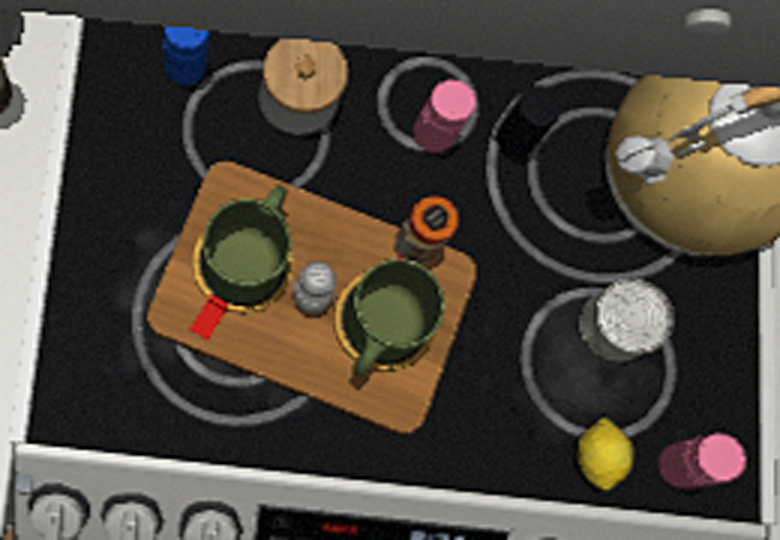

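View pics/b.png

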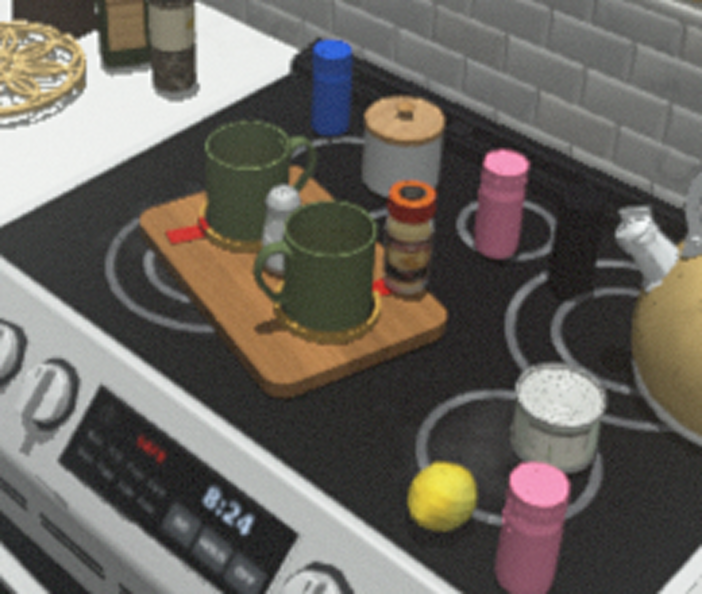

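Top crop: the wanted jar has an orange-red cap, full-frame px (405,243), and it stands on the right coaster's tab. Look-alikes are pink at (409,207) and (496,322), blue at (321,189) and black at (438,209). That makes coaster_1 the right one, with its tab pointing back and mug_1's handle towards the robot. Coaster_2 is the left one, with its tab to the front and its handle at the back. Both views agree. Next I'll fit the board.

```bash
cat > meas.py <<'E'
from h import *
np.set_printoptions(precision=4,suppress=True)
from scipy.optimize import minimize
im=cv2.imread("pics/top0.png"); hsv=cv2.cvtColor(im,cv2.COLOR_BGR2HSV)
m=cv2.inRange(hsv,(8,70,60),(22,255,255)); m[:, :295]=0; m[:215]=0; m[330:]=0; m[:,425:]=0
# exclude jar (cap)
m[232:260,392:416]=0
n,l,st,_=cv2.connectedComponentsWithStats(m); 
keep=np.isin(l,[i for i in range(1,n) if st[i,4]>60])
ys,xs=np.nonzero(keep); P=np.array([onplane("top",(x,y),.022)[:2] for x,y in zip(xs,ys)])
h=cv2.convexHull((P*1000).astype(np.float32)); r=cv2.minAreaRect(h); print(r)
c=env.get_calibration("top"); print("cam",-np.array(c["R"]).T@c["t"])
rm=cv2.inRange(hsv,(0,170,120),(6,255,255))|cv2.inRange(hsv,(174,170,120),(180,255,255)); rm[:,:300]=0;rm[:255]=0;rm[300:]=0;rm[:,360:]=0
y,x=np.nonzero(rm); print("tab2",len(x),onplane("top",(x.mean(),y.mean()),.022))
g=cv2.inRange(hsv,(30,40,20),(60,255,255)); g[:,:310]=0; g[:,420:]=0;g[:220]=0;g[310:]=0
y,x=np.nonzero(g); G=np.array([onplane("top",(a,b),.12)[:2] for a,b in zip(x,y)])
np.save("G.npy",G); print(len(G))
E
python3 meas.py
```

```text
Traceback (most recent call last):
  File "meas.py", line 10, in <module>
    ys,xs=np.nonzero(keep); P=np.array([onplane("top",(x,y),.022)[:2] for x,y in zip(xs,ys)])
                                        ~~~~~~~^^^^^^^^^^^^^^^^^^
  File "h.py", line 9, in onplane
    c=env.get_calibration(cam); R=np.array(c["R"]); d=R.T@np.linalg.inv(c["K"])@np.array([uv[0],uv[1],1.]); o=-R.T@np.array(c["t"])
ValueError: time passes only in moves, steps and waits
```

```bash
sed -i 's/^from cell import env/from cell import env as _e\nimport functools\nclass E:\n    def __getattr__(s,k): return getattr(_e,k)\n    @functools.lru_cache\n    def get_calibration(s,n): return _e.get_calibration(n)\nenv=E()/' h.py
cat >> meas.py <<'E'
(cx,cy),(w,hh),a=r
ax=np.deg2rad(a)+ (np.pi/2 if w>hh else 0)   # short side direction = board x
u=np.array([np.cos(ax),np.sin(ax)]); u=u if u[0]>0 else -u; v=np.array([-u[1],u[0]]); C=np.array([cx,cy])/1000
print("board",C,np.degrees(np.arctan2(u[1],u[0])))
for nme,A in(("c1",C-.078*v),("c2",C+.078*v)):
    print(nme,A,"top px",px("top",[*A,.022]))
    d=G-A; rr=np.hypot(*d.T); k=(rr>.052)&(rr<.09); th=np.degrees(np.arctan2(d[k,1],d[k,0])); print(nme,k.sum(),np.histogram(th,bins=np.arange(-180,181,20)))
E
python3 meas.py
```

```text
((530.712158203125, -174.10311889648438), (301.6438293457031, 200.5217742919922), 73.6197280883789)
cam [ 0.2405 -0.0629  1.3346]
tab2 94 [ 0.4936 -0.0704  0.022 ]
1733
board [ 0.5307 -0.1741] -16.3802719116211
c1 [ 0.5087 -0.2489] top px [387.5884 276.8758]
c1 87 (array([ 2,  0,  1,  0,  0,  0,  0,  0,  0,  0,  0,  0,  0,  0,  7, 14, 50,
       13]), array([-180, -160, -140, -120, -100,  -80,  -60,  -40,  -20,    0,   20,
         40,   60,   80,  100,  120,  140,  160,  180]))
c2 [ 0.5527 -0.0993] top px [340.4472 257.8855]
c2 69 (array([17,  4,  0,  0,  0,  0,  0, 15,  1,  0,  0,  2,  2,  1,  0,  1,  8,
       18]), array([-180, -160, -140, -120, -100,  -80,  -60,  -40,  -20,    0,   20,
         40,   60,   80,  100,  120,  140,  160,  180]))
```

```bash
cat >> h.py <<'E'
C1=np.array([.5087,-.2489]); C2=np.array([.5527,-.0993])
def pol(p,A):
    d=np.array(p[:2])-A; return round(1000*np.hypot(*d),1),round(np.degrees(np.arctan2(d[1],d[0])),1)
def go(x,y,z,yaw=None):
    """slide/roll (tool axes) to TCP target; yaw=world angle of tool x"""
    from scipy.spatial.transform import Rotation as Ro
    s=_e.sense(); R=Ro.from_quat(s["eef_rot"]).as_matrix(); y0=np.degrees(np.arctan2(R[1,0],R[0,0]))
    print("t",round(s["time"],2),"tcp",np.round(s["ee_pos"],4),"yaw",round(y0,1),"zdir",R[:,2].round(3),"q",np.round(s["joints"],2),"F",np.round(s["force"],1),"w",round(s["grip_width"],4))
    print("slide",(1000*R.T@(np.array([x,y,z])-s["ee_pos"])).round(1),"roll",None if yaw is None else round((y0-yaw+180)%360-180,1))
E
python3 - <<'E'
from h import *
for z in(.125,.128): p=onplane("top",(405,242.7),z);print("jar",p,pol(p,C1))
print("tabscene",pol(onplane("scene",(380.7,296),.022),C1), pol(onplane("scene",(308,277.5),.022),C2))
for z in(.06,.09):
  print("h1",pol(onplane("top",(380,296),z),C1),"h2",pol(onplane("top",(353.3,234),z),C2))
c=_e.boxes_of("scene","spice_jar_center")
p=onplane("top",(405,242.7),.128)
go(p[0],p[1],.238,163)
E
```

```text
jar [ 0.59319273 -0.27776075  0.125     ] (np.float64(89.3), np.float64(-18.9))
jar [ 0.59231789 -0.27722776  0.128     ] (np.float64(88.3), np.float64(-18.7))
tabscene (np.float64(62.0), np.float64(-17.9)) (np.float64(71.0), np.float64(159.3))
h1 (np.float64(71.4), np.float64(160.5)) h2 (np.float64(76.5), np.float64(-23.9))
h1 (np.float64(77.1), np.float64(159.0)) h2 (np.float64(67.6), np.float64(-25.7))Traceback (most recent call last):
  File "<stdin>", line 6, in <module>
NameError: name '_e' is not defined
```

```bash
python3 -m handwheel '[{"gripper":1,"slide":[-25,-30,0],"roll":0},{"gripper":1,"slide":[-55,-62,0],"roll":0},{"gripper":1,"slide":[-85,-94,0],"roll":0},{"gripper":1,"slide":[-118,-126,0],"roll":0},{"gripper":1,"slide":[-150,-158,0],"roll":0}]' 20
python3 -m handwheel '[{"gripper":1,"slide":[-33,-33,0],"roll":0},{"gripper":1,"slide":[-66,-66,0],"roll":0},{"gripper":1,"slide":[-100,-98,0],"roll":0},{"gripper":1,"slide":[-134,-130,0],"roll":0},{"gripper":1,"slide":[-167,-162,0],"roll":0}]' 20
python3 -c "
from h import *
go(.5923,-.2772,.238,161.3)"
```

```text
time: 1.3
ee_pos: [0.3491, 0.3765, 0.2379]
eef_rot: [0.222, 0.975, 0.0, 0.0]
force: [-0.3, 0.7, 0.6]
grip_width: 0.0917
time: 1.8
ee_pos: [0.4299, 0.1563, 0.2384]
eef_rot: [0.222, 0.975, 0.001, 0.001]
force: [0.8, 0.7, -0.2]
grip_width: 0.0916
t 1.8 tcp [0.4299 0.1563 0.2384] yaw 154.3 zdir [ 0.002  0.001 -1.   ] q [-0.18  0.13 -0.25  2.02  0.04  0.99  0.68] F [ 0.8  0.7 -0.2] w 0.0916
slide [-334.4 -320.2    0.4] roll -7.0
```

```bash
python3 -m handwheel '[{"gripper":1,"slide":[-33,-33,0],"roll":-2},{"gripper":1,"slide":[-66,-66,0],"roll":-4},{"gripper":1,"slide":[-100,-98,0],"roll":-5},{"gripper":1,"slide":[-134,-130,0],"roll":-6},{"gripper":1,"slide":[-167,-160,0],"roll":-7}]' 20
python3 -m handwheel '[{"gripper":1,"slide":[-34,-30,0],"roll":0},{"gripper":1,"slide":[-68,-60,0],"roll":0},{"gripper":1,"slide":[-100,-90,0],"roll":0},{"gripper":1,"slide":[-134,-120,0],"roll":0},{"gripper":1,"slide":[-160,-140,0],"roll":0}]' 20
python3 -c "
from h import *
go(.5923,-.2772,.11,161.3)
save('wrist','w1.png')
go(.5923,-.2772,.11,161.3)"
```

```text
time: 2.3
ee_pos: [0.5115, -0.0624, 0.2388]
eef_rot: [0.162, 0.987, 0.0, 0.001]
force: [1.0, 1.3, 0.3]
grip_width: 0.0919
time: 2.8
ee_pos: [0.6187, -0.2499, 0.239]
eef_rot: [0.163, 0.987, -0.0, 0.002]
force: [-0.1, 0.6, 0.2]
grip_width: 0.0921
t 2.8 tcp [ 0.6187 -0.2499  0.239 ] yaw 161.2 zdir [ 0.003 -0.001 -1.   ] q [ 0.33  0.49  0.02  1.52 -0.01  1.13  1.59] F [-0.1  0.6  0.2] w 0.0921
slide [ 16.6 -34.4 129. ] roll -0.1
t 2.85 tcp [ 0.6202 -0.2549  0.2387] yaw 161.0 zdir [ 0.005 -0.005 -1.   ] q [ 0.34  0.5   0.02  1.51 -0.01  1.13  1.59] F [ 3.2 -4.4  1.7] w 0.092
slide [ 19.9 -29.8 128.6] roll -0.3
```

View pics/w1.png

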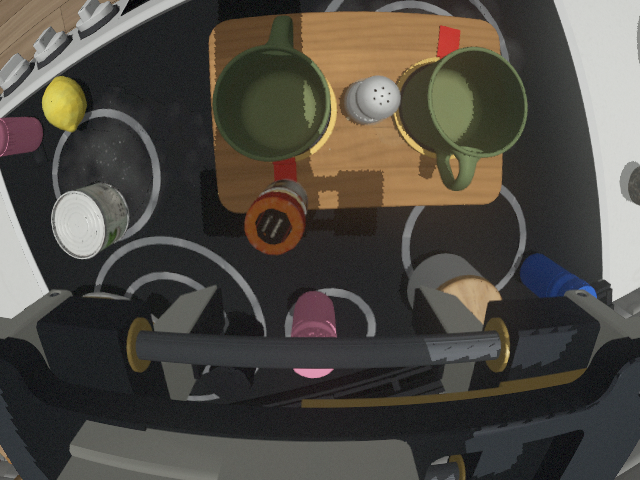

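The wrist view confirms the orange-red jar at (275,225) on coaster_1's tab at (287,170). A pink look-alike stands behind it at (313,340). Aligning and descending.

```bash
python3 -m handwheel '[{"gripper":1,"slide":[12,-18,0],"roll":0},{"gripper":1,"slide":[20,-30,0],"roll":0},{"gripper":1,"slide":[20,-30,0],"roll":0},{"gripper":1,"slide":[20,-30,20],"roll":0},{"gripper":1,"slide":[20,-30,40],"roll":0}]' 20
python3 -c "
from h import *
go(.5923,-.2772,.098,161.3)
env.grab_frame('wrist')
for d in env.boxes_of('wrist','spice_jar_center')[:4]: print(d['p'],world('wrist',d['point']))
go(.5923,-.2772,.098,161.3)"
```

```text
time: 3.35
ee_pos: [0.5929, -0.2755, 0.1996]
eef_rot: [0.165, 0.986, -0.002, 0.004]
force: [0.6, 0.1, -0.8]
grip_width: 0.0917
t 3.35 tcp [ 0.5929 -0.2755  0.1996] yaw 161.0 zdir [ 0.008 -0.005 -1.   ] q [ 0.38  0.5   0.02  1.6  -0.01  1.03  1.64] F [ 0.6  0.1 -0.8] w 0.0917
slide [  0.9  -1.6 101.6] roll -0.3
0.97 [ 0.70673191 -0.36867902  0.06881062]
0.97 [ 0.7461478  -0.01767213  0.03593199]
0.8 [ 0.70736332 -0.2884418   0.09553233]
0.78 [ 0.58433696 -0.27150013  0.12189435]
t 3.45 tcp [ 0.5904 -0.2743  0.1961] yaw 161.1 zdir [ 0.001 -0.002 -1.   ] q [ 0.38  0.51  0.02  1.6  -0.01  1.03  1.64] F [ 0.6  0.2 -0.4] w 0.0917
slide [-2.6 -2.  98.1] roll -0.2
```

```bash
python3 -m handwheel '[{"gripper":1,"slide":[0,-1,25],"roll":0},{"gripper":1,"slide":[0,-1,50],"roll":0},{"gripper":1,"slide":[0,-1,75],"roll":0},{"gripper":1,"slide":[0,-1,97],"roll":0},{"gripper":1,"slide":[0,-1,97],"roll":0}]' 15
python3 -m handwheel '[{"gripper":-1,"slide":[0,0,0],"roll":0},{"gripper":-1,"slide":[0,0,0],"roll":0},{"gripper":-1,"slide":[0,0,0],"roll":0},{"gripper":-1,"slide":[0,0,0],"roll":0},{"gripper":-1,"slide":[0,0,0],"roll":0}]' 15
python3 -c "
from h import *
go(.40,-.36,.23)"
```

```text
time: 3.95
ee_pos: [0.5886, -0.2733, 0.0968]
eef_rot: [0.164, 0.986, 0.0, -0.002]
force: [1.2, 0.6, -0.3]
grip_width: 0.0916
time: 4.45
ee_pos: [0.589, -0.2736, 0.0976]
eef_rot: [0.164, 0.986, 0.0, -0.001]
force: [0.6, 0.4, 0.1]
grip_width: 0.0568
t 4.45 tcp [ 0.589  -0.2736  0.0976] yaw 161.1 zdir [-0.003  0.001 -1.   ] q [ 0.38  0.62  0.02  1.66 -0.01  0.86  1.64] F [0.6 0.4 0.1] w 0.0568
slide [ 151.3 -143.  -131.9] roll None
```

```bash
python3 -m handwheel '[{"gripper":-1,"slide":[0,0,0],"roll":0},{"gripper":-1,"slide":[0,0,0],"roll":0},{"gripper":-1,"slide":[0,0,0],"roll":0},{"gripper":-1,"slide":[0,0,-5],"roll":0},{"gripper":-1,"slide":[0,0,-25],"roll":0}]' 15
python3 -m handwheel '[{"gripper":-1,"slide":[0,0,-25],"roll":0},{"gripper":-1,"slide":[0,0,-55],"roll":0},{"gripper":-1,"slide":[0,0,-85],"roll":0},{"gripper":-1,"slide":[0,0,-110],"roll":0},{"gripper":-1,"slide":[0,0,-110],"roll":0}]' 15
python3 -c "
from h import *
go(.42,-.38,.23)"
```

```text
time: 4.95
ee_pos: [0.587, -0.2726, 0.1204]
eef_rot: [0.164, 0.986, 0.001, -0.004]
force: [-0.3, -0.0, -1.1]
grip_width: 0.0441
time: 5.45
ee_pos: [0.5901, -0.2739, 0.235]
eef_rot: [0.164, 0.986, -0.0, -0.0]
force: [0.6, 0.9, -0.3]
grip_width: 0.0441
t 5.45 tcp [ 0.5901 -0.2739  0.235 ] yaw 161.1 zdir [-0.001 -0.    -1.   ] q [ 0.38  0.47  0.02  1.56 -0.01  1.11  1.64] F [ 0.6  0.9 -0.3] w 0.0441
slide [ 126.7 -155.4    5.2] roll None
```

```bash
python3 -m handwheel '[{"gripper":-1,"slide":[20,-25,0],"roll":0},{"gripper":-1,"slide":[50,-61,0],"roll":0},{"gripper":-1,"slide":[80,-98,0],"roll":0},{"gripper":-1,"slide":[105,-130,0],"roll":0},{"gripper":-1,"slide":[127,-155,0],"roll":0}]' 15
python3 -m handwheel '[{"gripper":-1,"slide":[0,0,0],"roll":0},{"gripper":-1,"slide":[0,0,30],"roll":0},{"gripper":-1,"slide":[0,0,65],"roll":0},{"gripper":-1,"slide":[0,0,100],"roll":0},{"gripper":-1,"slide":[0,0,125],"roll":0}]' 15
python3 -c "
from h import *
go(.42,-.38,.077)"
```

```text
time: 5.95
ee_pos: [0.4165, -0.3807, 0.2339]
eef_rot: [0.165, 0.986, 0.0, -0.002]
force: [-0.3, -0.5, -1.2]
grip_width: 0.0439
time: 6.45
ee_pos: [0.4153, -0.3787, 0.1057]
eef_rot: [0.165, 0.986, 0.001, -0.003]
force: [-0.5, 0.6, -0.9]
grip_width: 0.044
t 6.45 tcp [ 0.4153 -0.3787  0.1057] yaw 161.1 zdir [-0.006  0.003 -1.   ] q [ 0.63  0.48  0.07  1.89 -0.05  0.78  1.97] F [-0.5  0.6 -0.9] w 0.044
slide [-5.   0.2 28.7] roll None
```

```bash
python3 -m handwheel '[{"gripper":-1,"slide":[0,0,10],"roll":0},{"gripper":-1,"slide":[0,0,19],"roll":0},{"gripper":-1,"slide":[0,0,25],"roll":0},{"gripper":-1,"slide":[0,0,29],"roll":0},{"gripper":-1,"slide":[0,0,29],"roll":0}]' 15
python3 -m handwheel '[{"gripper":-1,"slide":[0,0,0.5],"roll":0},{"gripper":-0.2,"slide":[0,0,0.5],"roll":0},{"gripper":0.5,"slide":[0,0,0.5],"roll":0},{"gripper":0.5,"slide":[0,0,0.5],"roll":0},{"gripper":0.5,"slide":[0,0,0.5],"roll":0}]'
python3 -c "
from h import *
go(.42,-.38,.24)"
```

```text
time: 6.95
ee_pos: [0.4155, -0.3788, 0.077]
eef_rot: [0.165, 0.986, 0.001, -0.003]
force: [-0.3, 0.0, -0.3]
grip_width: 0.0441
time: 7.45
ee_pos: [0.4157, -0.379, 0.0769]
eef_rot: [0.165, 0.986, 0.001, -0.002]
force: [-0.8, -0.2, 0.2]
grip_width: 0.0638
t 7.45 tcp [ 0.4157 -0.379   0.0769] yaw 161.1 zdir [-0.005  0.002 -1.   ] q [ 0.64  0.53  0.07  1.9  -0.05  0.72  1.97] F [-0.8 -0.2  0.2] w 0.0638
slide [  -3.6    0.6 -163.2] roll None
```

```bash
python3 -m handwheel '[{"gripper":0.5,"slide":[0,0,-25],"roll":0},{"gripper":0.5,"slide":[0,0,-60],"roll":0},{"gripper":0.5,"slide":[0,0,-100],"roll":0},{"gripper":0.5,"slide":[0,0,-145],"roll":0},{"gripper":0.5,"slide":[0,0,-175],"roll":0}]'
python3 -m handwheel '[{"gripper":0.5,"slide":[-15,40,0],"roll":0},{"gripper":0.5,"slide":[-32,85,0],"roll":0},{"gripper":0.5,"slide":[-50,130,0],"roll":0},{"gripper":0.5,"slide":[-70,180,0],"roll":0},{"gripper":0.5,"slide":[-78,216,0],"roll":0}]'
python3 -m handwheel '[{"gripper":0.5,"slide":[-15,0,0],"roll":0},{"gripper":0.5,"slide":[-15,0,0],"roll":0}]'
cat > wr.py <<'E'
from h import *
import sys,pickle
from cell import env as e
c=e.get_calibration("wrist"); im=e.grab_frame("wrist"); pickle.dump((c,im),open(sys.argv[1]+".pkl","wb"))
cv2.imwrite("pics/"+sys.argv[1]+".png",im[:,:,::-1])
go(.45,-.228,.24,-20)
E
python3 wr.py w2
```

```text
time: 7.95
ee_pos: [0.4172, -0.3802, 0.2554]
eef_rot: [0.165, 0.986, -0.0, -0.001]
force: [-0.0, -1.1, 0.5]
grip_width: 0.0687
time: 8.45
ee_pos: [0.5632, -0.1986, 0.2554]
eef_rot: [0.164, 0.986, 0.0, -0.0]
force: [0.1, -0.2, -1.1]
grip_width: 0.0689
time: 8.65
ee_pos: [0.5795, -0.2013, 0.2553]
eef_rot: [0.162, 0.987, 0.0, 0.0]
force: [0.1, -0.4, 0.5]
grip_width: 0.0688
t 8.7 tcp [ 0.5778 -0.2031  0.2552] yaw 161.2 zdir [-0.001  0.    -1.   ] q [ 0.31  0.38 -0.02  1.64  0.01  1.12  1.53] F [-0.5  0.1  0.2] w 0.0691
slide [112.9 -64.8  15.2] roll -178.8
```

View pics/w2.png

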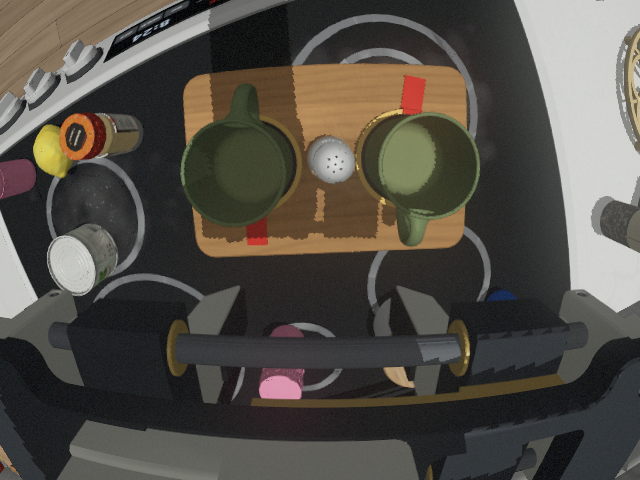

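The jar stands upright on the cooktop at (95,135). Both tabs are now visible, tab_1 at (257,233) and tab_2 at (413,95). I'll measure their directions and the board edges with the fisheye model.

```bash
cat > fe.py <<'E'
from h import *
import pickle
def load(n): return pickle.load(open(n+".pkl","rb"))
def fplane(c,uv,z):
    K=np.array(c["K"]);R=np.array(c["R"]);o=-R.T@np.array(c["t"]); uv=np.atleast_2d(uv).astype(float)
    a=(uv-[K[0,2],K[1,2]])/[K[0,0],K[1,1]]; th=np.hypot(*a.T); s=np.sin(th)/np.maximum(th,1e-9)
    d=np.c_[a*s[:,None],np.cos(th)]@R; return o+d*((z-o[2])/d[:,2])[:,None]
def fproj(c,X):
    K=np.array(c["K"]);p=np.atleast_2d(X)@np.array(c["R"]).T+np.array(c["t"]); r=np.hypot(p[:,0],p[:,1]); th=np.arctan2(r,p[:,2])
    return np.c_[K[0,2]+K[0,0]*th*p[:,0]/r,K[1,2]+K[1,1]*th*p[:,1]/r]
def tabs(n,boxes):
    c,im=load(n); hsv=cv2.cvtColor(im,cv2.COLOR_RGB2HSV); out=[]
    for b in boxes:
        m=np.zeros(im.shape[:2],np.uint8); s=np.s_[b[1]:b[3],b[0]:b[2]]
        m[s]=(cv2.inRange(hsv,(0,170,50),(5,255,255))|cv2.inRange(hsv,(170,170,50),(180,255,255)))[s]
        y,x=np.nonzero(m); P=fplane(c,np.c_[x,y],.022)[:,:2]; out.append(P)
        (cx,cy),(w,h),a=cv2.minAreaRect((P*1000).astype(np.float32))
        d=np.linalg.svd(P-P.mean(0))[2][0]
        print("tab px",len(x),"mean",P.mean(0).round(4),"rect",round(cx,1),round(cy,1),round(w,1),round(h,1),round(a,1))
    return out
E
python3 - <<'E'
from fe import *
T=tabs("w2",[(240,215,275,255),(395,65,435,120)])
for P,A in zip(T,(C1,C2)): print(pol(P.mean(0),A), "max r",np.hypot(*(P-A).T).max())
c,im=load("w2"); hsv=cv2.cvtColor(im,cv2.COLOR_RGB2HSV)
m=cv2.inRange(hsv,(8,60,25),(22,255,255)); m[:55]=0;m[265:]=0;m[:,:178]=0;m[:,475:]=0
n,l,st,_=cv2.connectedComponentsWithStats(m); m=np.isin(l,[i for i in range(1,n) if st[i,4]>300])
y,x=np.nonzero(m); P=fplane(c,np.c_[x,y],.022)[:,:2]; r=cv2.minAreaRect((P*1000).astype(np.float32)); print(r)
for a,A,uv in(("h1",C1,(245,88)),("h2",C2,(411,243))):
  for z in(.075,.1): print(a,pol(fplane(c,uv,z)[0],A))
E
```

```text
tab px 449 mean [ 0.5814 -0.27  ] rect 578.9 -270.1 21.8 29.8 73.2
tab px 744 mean [ 0.4934 -0.0691] rect 494.2 -69.4 22.1 40.8 64.4
(np.float64(75.7), np.float64(-16.2)) max r 0.0887928861859821
(np.float64(66.6), np.float64(153.1)) max r 0.08642108955737704
((533.5548706054688, -173.44334411621094), (300.70635986328125, 203.1542205810547), 73.63164520263672)
h1 (np.float64(70.8), np.float64(157.7))
h1 (np.float64(68.0), np.float64(153.5))
h2 (np.float64(77.1), np.float64(-18.5))
h2 (np.float64(69.9), np.float64(-24.1))
```

```bash
sed -i 's/^C1=.*/C1=np.array([.5092,-.2487]); C2=np.array([.5533,-.0990])/' h.py
python3 -m handwheel '[{"gripper":0.5,"slide":[23,-12,0],"roll":7.4},{"gripper":0.5,"slide":[46,-24,0],"roll":14.8},{"gripper":0.5,"slide":[69,-36,0],"roll":22.2},{"gripper":0.5,"slide":[92,-48,0],"roll":29.6},{"gripper":0.5,"slide":[114,-61,0],"roll":37}]'
for i in 1 2 3 4; do python3 -m handwheel '[{"gripper":0.5,"slide":[0,0,0],"roll":7.4},{"gripper":0.5,"slide":[0,0,0],"roll":14.8},{"gripper":0.5,"slide":[0,0,0],"roll":22.2},{"gripper":0.5,"slide":[0,0,0],"roll":29.6},{"gripper":0.5,"slide":[0,0,0],"roll":37}]' | head -2; done
python3 -c "
from h import *
go(.4503,-.2237,.078,-23)"
```

```text
time: 9.2
ee_pos: [0.4475, -0.2254, 0.2552]
eef_rot: [0.472, 0.882, -0.0, -0.001]
force: [-1.0, -1.0, 0.9]
grip_width: 0.0686
time: 9.7
ee_pos: [0.4458, -0.2267, 0.2553]
time: 10.2
ee_pos: [0.4441, -0.228, 0.2553]
time: 10.7
ee_pos: [0.4425, -0.2292, 0.2554]
time: 11.2
ee_pos: [0.4408, -0.2304, 0.2554]
t 11.2 tcp [ 0.4408 -0.2304  0.2554] yaw -26.2 zdir [-0.003  0.001 -1.   ] q [ 0.06  0.19  0.41  1.93 -0.08  1.05 -1.52] F [-0.8 -0.5 -0.9] w 0.0689
slide [  6.  -10.3 177.4] roll -3.2
```

```bash
python3 -m handwheel '[{"gripper":0.5,"slide":[4,-6,20],"roll":-3},{"gripper":0.5,"slide":[6,-10,45],"roll":-3},{"gripper":0.5,"slide":[6,-10,70],"roll":-3},{"gripper":0.5,"slide":[6,-10,95],"roll":-3},{"gripper":0.5,"slide":[6,-10,95],"roll":-3}]'
python3 wr.py w3
```

```text
time: 11.7
ee_pos: [0.4466, -0.224, 0.1577]
eef_rot: [0.979, -0.203, -0.005, -0.0]
force: [-0.6, -0.1, 0.0]
grip_width: 0.0689
t 11.75 tcp [ 0.448  -0.2245  0.1595] yaw -23.4 zdir [-0.006  0.002 -1.   ] q [ 0.09  0.32  0.38  2.01 -0.16  0.84 -1.42] F [-0.2  0.1  0.2] w 0.0689
slide [  2.7   2.4 -80.5] roll -3.4
```

View pics/w3.png

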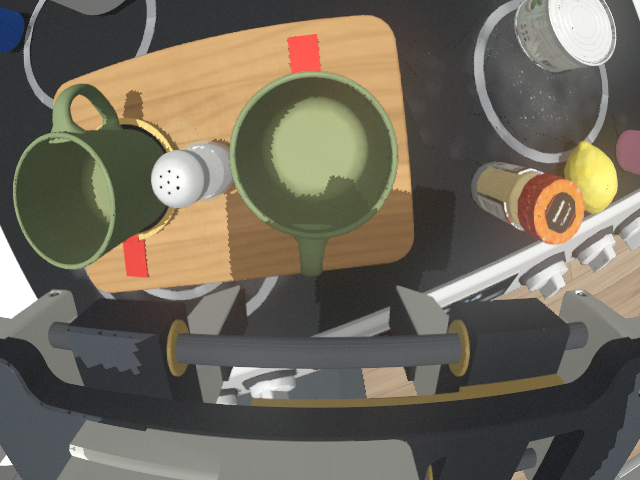

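The handle at (313,255) lies centrally between the fingers, which centre on x≈318, so I can descend around it.

```bash
python3 -m handwheel '[{"gripper":0.5,"slide":[2,0,25],"roll":0},{"gripper":0.5,"slide":[2,0,50],"roll":0},{"gripper":0.5,"slide":[2,0,70],"roll":0},{"gripper":0.5,"slide":[2,0,86],"roll":0},{"gripper":0.5,"slide":[2,0,86],"roll":0}]'
python3 -m handwheel '[{"gripper":0,"slide":[0,0,0],"roll":0},{"gripper":-0.15,"slide":[0,0,0],"roll":0},{"gripper":-0.15,"slide":[0,0,0],"roll":0},{"gripper":-0.15,"slide":[0,0,0],"roll":0}]' 3
python3 -c "
from h import *
go(.4503,-.2237,.073,-23); print(pol(env.sense()['ee_pos'],C1))"
```

```text
time: 12.25
ee_pos: [0.4483, -0.2255, 0.0733]
eef_rot: [0.979, -0.203, -0.004, -0.0]
force: [-0.7, 0.3, 0.2]
grip_width: 0.069
time: 12.65
ee_pos: [0.4489, -0.2258, 0.0742]
eef_rot: [0.979, -0.203, -0.003, -0.0]
force: [-0.1, -1.4, -0.1]
grip_width: 0.0419
t 12.65 tcp [ 0.4489 -0.2258  0.0742] yaw -23.5 zdir [-0.007  0.002 -1.   ] q [ 0.14  0.47  0.33  2.05 -0.24  0.66 -1.35] F [-0.1 -1.4 -0.1] w 0.0419
slide [ 0.5 -2.5  1.2] roll -0.5
(np.float64(64.5), np.float64(159.2))
```

```bash
cat > arc.py <<'E'
from h import *
from scipy.spatial.transform import Rotation as Ro
import sys
def arc(A,inward,step,r=.064,z=.073,n=5,final=None):
    s=env.sense(); R=Ro.from_quat(s["eef_rot"]).as_matrix(); y0=np.degrees(np.arctan2(R[1,0],R[0,0])); p=s["ee_pos"]
    rr,ph=pol(p,A); print("t",round(s["time"],2),"r",rr,"phi",ph,"yaw",round(y0,1),"z",round(p[2],4),"q7",round(s["joints"][6],2),"F",np.round(s["force"],1),"w",round(s["grip_width"],4))
    for i in range(1,n+1):
        f=np.radians(ph+step*i) if final is None else np.radians(ph+((final-ph+180)%360-180)*i/n)
        t=np.array([A[0]+r*np.cos(f),A[1]+r*np.sin(f),z]); yt=np.degrees(f)+(180 if inward else 0)
        print((1000*R.T@(t-p)).round(1),round((y0-yt+180)%360-180,1))
E
python3 -m handwheel '[{"gripper":-0.15,"slide":[0.7,6.7,0.5],"roll":-7},{"gripper":-0.15,"slide":[2,13.2,1],"roll":-14},{"gripper":-0.15,"slide":[4,19.6,1],"roll":-20.5},{"gripper":-0.15,"slide":[6.7,25.7,1],"roll":-26.7},{"gripper":-0.15,"slide":[10.1,31.6,1],"roll":-32.7}]' 3
python3 -c "
from arc import *
arc(C1,1,6)"
```

```text
time: 13.15
ee_pos: [0.4457, -0.2588, 0.0735]
eef_rot: [0.997, 0.083, -0.003, -0.001]
force: [-0.3, 0.8, -0.1]
grip_width: 0.0393
t 13.15 r 64.3 phi -171.0 yaw 9.5 z 0.0735 q7 -0.81 F [-0.3  0.8 -0.1] w 0.0393
[0.6 6.7 0.5] -5.5
[ 1.6 13.3  0.4] -11.5
[ 3.3 19.8  0.4] -17.5
[ 5.6 26.1  0.4] -23.5
[ 8.6 32.1  0.3] -29.5
```

Working as planned. Two more arcs.

```bash
for i in 1 2; do python3 -m handwheel '[{"gripper":-0.15,"slide":[0.5,6.7,0.3],"roll":-6},{"gripper":-0.15,"slide":[1.5,13.3,0.3],"roll":-12},{"gripper":-0.15,"slide":[3.2,19.8,0.3],"roll":-18},{"gripper":-0.15,"slide":[5.6,26,0.3],"roll":-24},{"gripper":-0.15,"slide":[8.6,32,0.3],"roll":-30}]' 3 ; done
python3 -c "
from arc import *
arc(C1,1,6)"
```

```text
time: 13.65
ee_pos: [0.4594, -0.289, 0.0733]
eef_rot: [0.94, 0.34, -0.003, -0.002]
force: [-0.7, -0.1, 0.8]
grip_width: 0.039
time: 14.15
ee_pos: [0.4862, -0.3085, 0.0731]
eef_rot: [0.819, 0.573, -0.002, -0.003]
force: [-1.6, 0.2, 0.8]
grip_width: 0.0394
t 14.15 r 64.0 phi -111.0 yaw 70.0 z 0.0731 q7 0.12 F [-1.6  0.2  0.8] w 0.0394
[0.3 6.7 0. ] -5.0
[ 1.2 13.3 -0. ] -11.0
[ 2.8 19.8 -0.1] -17.0
[ 5.1 26.1 -0.1] -23.0
[ 8.1 32.2 -0.2] -29.0
```

```bash
for i in 1 2; do python3 -m handwheel '[{"gripper":-0.15,"slide":[0.4,6.7,0],"roll":-6},{"gripper":-0.15,"slide":[1.3,13.3,0],"roll":-12},{"gripper":-0.15,"slide":[3,19.8,0],"roll":-18},{"gripper":-0.15,"slide":[5.4,26,0],"roll":-24},{"gripper":-0.15,"slide":[8.4,32,0],"roll":-30}]' 3 ; done
python3 -c "
from arc import *
arc(C1,1,6,final=-16.6)"
```

```text
time: 14.65
ee_pos: [0.5189, -0.3121, 0.0731]
eef_rot: [0.642, 0.767, -0.002, -0.003]
force: [-1.9, -0.7, 1.0]
grip_width: 0.0391
time: 15.15
ee_pos: [0.5489, -0.299, 0.0731]
eef_rot: [0.42, 0.908, -0.002, -0.004]
force: [-0.0, -0.7, 1.0]
grip_width: 0.0389
t 15.15 r 64.1 phi -51.7 yaw 130.4 z 0.0731 q7 0.95 F [-0.  -0.7  1. ] w 0.0389
[0.3 7.9 0.1] -4.9
[ 1.4 15.6  0. ] -12.0
[ 3.5 23.2  0. ] -19.0
[ 6.5 30.4 -0. ] -26.0
[10.3 37.2 -0. ] -33.0
```

```bash
python3 -m handwheel '[{"gripper":-0.15,"slide":[0.3,7.9,0],"roll":-6},{"gripper":-0.15,"slide":[1.4,15.6,0],"roll":-12},{"gripper":-0.15,"slide":[3.5,23.2,0],"roll":-19},{"gripper":-0.15,"slide":[6.5,30.4,0],"roll":-26},{"gripper":-0.15,"slide":[10.3,37.2,0],"roll":-33}]' 3
python3 -c "
from arc import *
arc(C1,1,6,final=-16.6,n=1)"
```

```text
time: 15.65
ee_pos: [0.5708, -0.2683, 0.0734]
eef_rot: [0.142, 0.99, -0.001, -0.004]
force: [0.8, -0.8, 0.5]
grip_width: 0.0384
t 15.65 r 64.7 phi -17.6 yaw 163.6 z 0.0734 q7 1.38 F [ 0.8 -0.8  0.5] w 0.0384
[0.6 1.2 0.4] 0.2
```

```bash
python3 -m handwheel '[{"gripper":-0.15,"slide":[0.6,1.2,0],"roll":0},{"gripper":-0.3,"slide":[0.6,1.2,0],"roll":0},{"gripper":-1,"slide":[0.6,1.2,0],"roll":0},{"gripper":-1,"slide":[0.6,1.2,0],"roll":0},{"gripper":-1,"slide":[0.6,1.2,0],"roll":0}]' 3
python3 -m handwheel '[{"gripper":-1,"slide":[0,0,0],"roll":0},{"gripper":-1,"slide":[0,0,0],"roll":0},{"gripper":-1,"slide":[0,0,0],"roll":0}]' 3
python3 -c "
from arc import *
arc(C1,1,6,final=-16.6,n=1)"
```

```text
time: 16.15
ee_pos: [0.5708, -0.2679, 0.0737]
eef_rot: [0.143, 0.99, -0.002, -0.003]
force: [1.1, -3.4, -0.0]
grip_width: 0.0218
time: 16.45
ee_pos: [0.5708, -0.2679, 0.0737]
eef_rot: [0.143, 0.99, -0.002, -0.003]
force: [1.6, -2.0, -0.1]
grip_width: 0.0214
t 16.45 r 64.5 phi -17.3 yaw 163.5 z 0.0737 q7 1.38 F [ 1.6 -2.  -0.1] w 0.0214
[0.5 0.8 0.7] 0.1
```

```bash
python3 -m handwheel '[{"gripper":-1,"slide":[0.5,1,0],"roll":0},{"gripper":-1,"slide":[0.5,1,0],"roll":0},{"gripper":-0.3,"slide":[0.5,1,0],"roll":0},{"gripper":0.4,"slide":[0.5,1,0],"roll":0},{"gripper":0.5,"slide":[0.5,1,0],"roll":0}]' 3
python3 -m handwheel '[{"gripper":0.5,"slide":[0,0,0],"roll":0},{"gripper":0.5,"slide":[0,0,0],"roll":0},{"gripper":0.5,"slide":[0,0,-20],"roll":0},{"gripper":0.5,"slide":[0,0,-60],"roll":0},{"gripper":0.5,"slide":[0,0,-100],"roll":0}]' 
python3 -m handwheel '[{"gripper":0.5,"slide":[0,0,-40],"roll":0},{"gripper":0.5,"slide":[0,10,-80],"roll":0},{"gripper":0.5,"slide":[-15,30,-100],"roll":0},{"gripper":0.5,"slide":[-30,30,-100],"roll":0},{"gripper":0.5,"slide":[-30,30,-100],"roll":0}]' 
python3 wr.py w4
```

```text
time: 16.95
ee_pos: [0.57, -0.2657, 0.0733]
eef_rot: [0.143, 0.99, -0.001, -0.004]
force: [0.3, 0.3, -0.3]
grip_width: 0.0406
time: 17.45
ee_pos: [0.57, -0.265, 0.1734]
eef_rot: [0.143, 0.99, -0.001, -0.005]
force: [0.4, -0.3, -0.0]
grip_width: 0.0685
time: 17.95
ee_pos: [0.6101, -0.244, 0.274]
eef_rot: [0.142, 0.99, -0.001, -0.004]
force: [-0.0, -0.2, -0.3]
grip_width: 0.0688
t 18.0 tcp [ 0.6085 -0.2444  0.2728] yaw 163.6 zdir [-0.011  0.    -1.   ] q [ 0.72  0.51 -0.54  1.48  0.27  1.24  1.42] F [ 0.  -0.3 -0.1] w 0.0687
slide [156.3 -28.9  34.5] roll -176.4
```

View pics/w4.png

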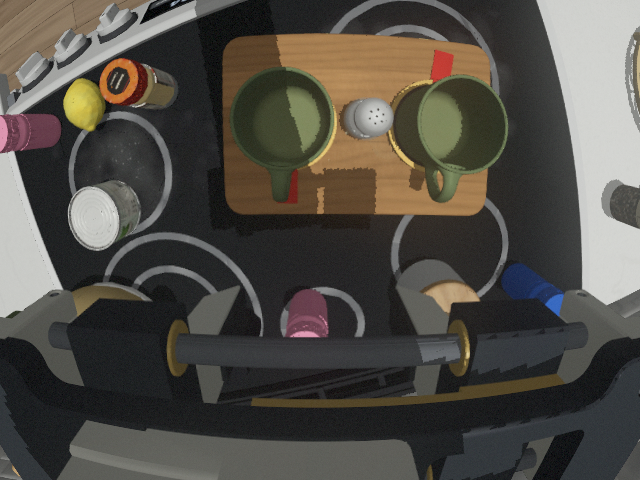

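Mug_1's handle, ending at (280,195), now lies over tab_1 at (290,190). I'll fit a silhouette model to quantify both mugs.

```bash
cat > fit.py <<'E'
from fe import *
from scipy.optimize import minimize
import sys
def sil(c,x,y,yaw,shape):
    a=np.linspace(0,2*np.pi,40); m=np.zeros(shape,np.uint8)
    cyl=np.r_[[[x+.043*np.cos(t),y+.043*np.sin(t),z] for z in(.024,.12) for t in a]]
    u=np.array([np.cos(yaw),np.sin(yaw)]);v=np.array([-u[1],u[0]])
    h=np.array([[*(np.array([x,y])+(.04+.035*np.cos(b))*u+w*v),.077+.036*np.sin(b)] for b in np.linspace(-1.57,1.57,15) for w in(-.0105,.0105)])
    for P in(cyl,h):
        q=cv2.convexHull((fproj(c,P)*16).astype(np.int32)); cv2.fillConvexPoly(m,q,255,cv2.LINE_AA,4)
    return m/255.
def fit(n,A,yaw0):
    c,im=load(n); hsv=cv2.cvtColor(im,cv2.COLOR_RGB2HSV)
    g=cv2.inRange(hsv,(30,50,12),(62,255,255)); g=cv2.morphologyEx(g,cv2.MORPH_CLOSE,np.ones((5,5)))
    uv=fproj(c,[*A,.08])[0]; lo=np.maximum(uv-95,0).astype(int); hi=(uv+95).astype(int)
    win=np.zeros_like(g); roi=cv2.dilate((sil(c,*A,np.radians(yaw0),g.shape)>.5).astype(np.uint8),np.ones((25,25))); G=g/255.*roi
    f=lambda p: (lambda S: np.abs(S-G).sum()/G.sum())(sil(c,A[0]+p[0]/1e3,A[1]+p[1]/1e3,np.radians(yaw0+p[2]),g.shape))
    best=min((minimize(f,[0,0,d],method="Nelder-Mead",options=dict(initial_simplex=[[0,0,d],[4,0,d],[0,4,d],[2,2,d+6]])) for d in(-6,0,6)),key=lambda r:r.fun)
    print(n,"dxy mm",best.x[:2].round(1),"yaw",round(yaw0+best.x[2],1),"err",round(best.fun,3))
E
python3 - <<'E'
from fit import *
fit("w2",C1,157);fit("w2",C2,-22);fit("w4",C1,-16.6);fit("w4",C2,-22)
c,_=load("w4"); print(fproj(c,[[*C1,.022],[*C2,.022]]))
T=tabs("w4",[(270,160,305,210),(425,40,460,85)])
E
```

```text
w2 dxy mm [0.2 0.6] yaw 160.0 err 0.082
w2 dxy mm [ 0.9 -0.1] yaw -17.0 err 0.206
w4 dxy mm [2.2 2.6] yaw -24.0 err 0.098
w4 dxy mm [0.9 0. ] yaw -15.8 err 0.322
[[287.06968895 121.82805599]
 [430.94187365 125.46401119]]
tab px 225 mean [ 0.5805 -0.2639] rect 580.7 -263.2 17.8 41.3 47.2
tab px 508 mean [ 0.49   -0.0682] rect 492.4 -68.3 22.1 37.0 64.2
```

Run:
```python
from fit import *
c,im=load("w4"); out=[]
for (dx,dy,yaw) in((.0022,.0026,-24),(.0,.0,-16.6)):
    o=im[:,:,::-1].copy(); s=4
    crop=cv2.resize(o[60:215,215:345],None,fx=s,fy=s,interpolation=2); S=sil(c,C1[0]+dx,C1[1]+dy,np.radians(yaw),im.shape[:2])
    Sb=cv2.resize(S[60:215,215:345],None,fx=s,fy=s); k,_=cv2.findContours((Sb>.5).astype(np.uint8),0,1); cv2.drawContours(crop,k,-1,(255,255,255),1)
    # tab outline at -16.6
    u=np.array([np.cos(np.radians(-16.6)),np.sin(np.radians(-16.6))]);v=np.array([-u[1],u[0]])
    q=fproj(c,[[*(C1+a*u+b*v),.022] for a,b in((.051,.011),(.087,.011),(.087,-.011),(.051,-.011))])
    cv2.polylines(crop,[((q-[215,60])*s).astype(int)],True,(0,255,255),1); out.append(crop[:, :395])
cv2.imwrite("pics/ov.png",np.hstack(out)[:600])
```

```text
(no output)
```

View pics/ov.png

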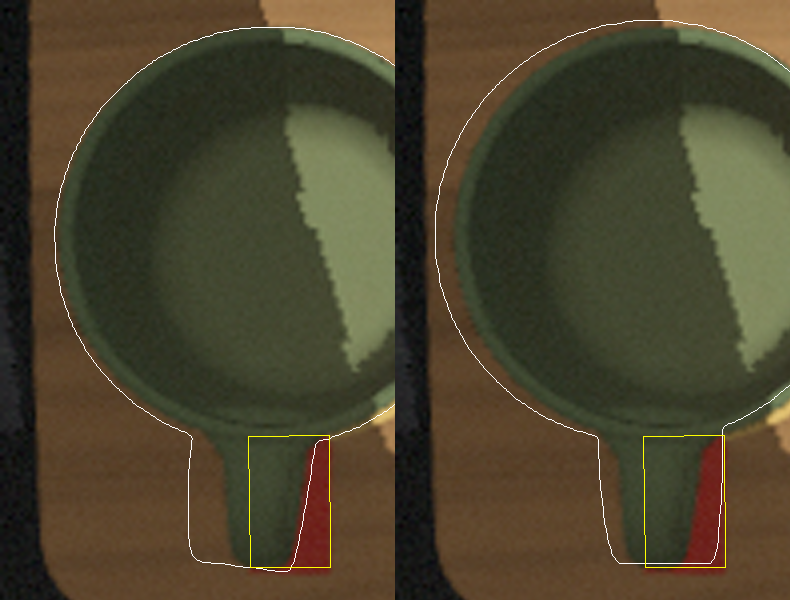

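```bash
sed -i 's/def sil(c,x,y,yaw,shape):/def sil(c,x,y,yaw,shape,W=.009):/; s/(-.0105,.0105)/(-W,W)/; s/^    g=cv2.inRange.*/    g=((im[:,:,1].astype(int)>im[:,:,0]+3)\&(im[:,:,1].astype(int)>im[:,:,2]+8)).astype(np.uint8)*255; k,_=cv2.findContours(g,0,1); g=cv2.drawContours(np.zeros_like(g),[q for q in k if cv2.contourArea(q)>500],-1,255,-1)/; s/np.radians(yaw0+p\[2\]),g.shape)/np.radians(yaw0+p[2]),g.shape,abs(p[3])*1e-3)/; s/\[0,0,d\],method/[0,0,d,9],method/; s/\[\[0,0,d\],.*\]\])) for/[[0,0,d,9],[4,0,d,9],[0,4,d,9],[2,2,d+6,9],[0,0,d,6]])) for/; s/"err"/"W",best.x[3].round(1),"err"/' fit.py
cat >> fit.py <<'E'
    return best.x
E
python3 - <<'E'
from fit import *
for n in("w2","w3","w4"): 
    fit(n,C1,-16.6 if n=="w4" else 160)
    fit(n,C2,-22)
c,im=load("w2");print(fproj(c,[*C1,.12]))
E
```

```text
w2 dxy mm [-0.2  1. ] yaw 157.0 W 4.3 err 0.081
w2 dxy mm [ 1.3 -0. ] yaw -19.4 W 0.7 err 0.164
w3 dxy mm [0.1 0.4] yaw 155.4 W 5.7 err 0.053
w3 dxy mm [1.3 0.9] yaw -20.9 W 3.5 err 0.085
w4 dxy mm [2.3 2.3] yaw -20.6 W 4.6 err 0.057
w4 dxy mm [1.1 0. ] yaw -16.4 W -0.0 err 0.286
[[230.32633498 172.55663928]]
```

Mug_1's fitted yaw is about -20.6°, with the mug shifted about 2 mm in its play. The tab is at -16.6°, so I'll nudge it about 4° by re-squeezing the handle at the corrected point.

```bash
python3 -m handwheel '[{"gripper":0.5,"slide":[15,-15,10],"roll":0},{"gripper":0.5,"slide":[29,-30,30],"roll":0},{"gripper":0.5,"slide":[29,-30,60],"roll":0},{"gripper":0.5,"slide":[29,-30,90],"roll":0},{"gripper":0.5,"slide":[29,-30,100],"roll":0}]' 
python3 -c "
from h import *
go(.5725,-.265,.073,163.4)"
```

```text
time: 18.5
ee_pos: [0.5673, -0.2649, 0.1691]
eef_rot: [0.143, 0.99, 0.0, -0.009]
force: [-0.6, 0.7, 0.1]
grip_width: 0.0692
t 18.5 tcp [ 0.5673 -0.2649  0.1691] yaw 163.5 zdir [-0.018  0.003 -1.   ] q [ 0.77  0.56 -0.51  1.66  0.31  1.03  1.43] F [-0.6  0.7  0.1] w 0.0692
slide [-6.7  1.6 96. ] roll 0.1
```

```bash
python3 -m handwheel '[{"gripper":0.5,"slide":[-6,1.5,30],"roll":0},{"gripper":0.5,"slide":[-6,1.5,60],"roll":0},{"gripper":0.5,"slide":[-6,1.5,85],"roll":0},{"gripper":0.5,"slide":[-6,1.5,96],"roll":0},{"gripper":0.5,"slide":[-6,1.5,96],"roll":0}]' 
python3 -c "
from h import *
go(.5725,-.265,.073,163.4)"
```

```text
time: 19.0
ee_pos: [0.5704, -0.2644, 0.0716]
eef_rot: [0.143, 0.99, 0.001, -0.011]
force: [0.1, -0.7, 0.7]
grip_width: 0.0688
t 19.0 tcp [ 0.5704 -0.2644  0.0716] yaw 163.5 zdir [-0.021  0.004 -1.   ] q [ 0.72  0.68 -0.47  1.7   0.38  0.87  1.38] F [ 0.1 -0.7  0.7] w 0.0688
slide [-2.1  0.1 -1.4] roll 0.1
```

```bash
python3 -m handwheel '[{"gripper":0,"slide":[-2,0,-1],"roll":0},{"gripper":-0.3,"slide":[-2,0,-1],"roll":0},{"gripper":-1,"slide":[-2,0,-1],"roll":0},{"gripper":-1,"slide":[-2,0,-1],"roll":0},{"gripper":-1,"slide":[-2,0,-1],"roll":0}]' 3
python3 -m handwheel '[{"gripper":-1,"slide":[0,0,0],"roll":0},{"gripper":-1,"slide":[0,0,0],"roll":0},{"gripper":-1,"slide":[0,0,0],"roll":0}]' 3
python3 -c "
from h import *
go(.5725,-.265,.073,163.4)"
```

```text
time: 19.5
ee_pos: [0.5726, -0.2652, 0.0732]
eef_rot: [0.143, 0.99, 0.0, -0.01]
force: [-0.0, 0.0, 0.0]
grip_width: 0.0333
time: 19.8
ee_pos: [0.5728, -0.2655, 0.0734]
eef_rot: [0.143, 0.99, 0.0, -0.01]
force: [0.4, -0.6, 1.4]
grip_width: 0.0208
t 19.8 tcp [ 0.5728 -0.2655  0.0734] yaw 163.5 zdir [-0.02   0.003 -1.   ] q [ 0.72  0.68 -0.47  1.69  0.38  0.88  1.38] F [ 0.4 -0.6  1.4] w 0.0208
slide [0.4 0.4 0.4] roll 0.1
```

```bash
python3 -m handwheel '[{"gripper":-1,"slide":[0,0.4,0],"roll":0},{"gripper":-0.4,"slide":[0,0.4,0],"roll":0},{"gripper":0.2,"slide":[0,0.4,0],"roll":0},{"gripper":0.5,"slide":[0,0.4,0],"roll":0},{"gripper":0.5,"slide":[0,0.4,0],"roll":0}]' 3
python3 -m handwheel '[{"gripper":0.5,"slide":[0,0,0],"roll":0},{"gripper":0.5,"slide":[0,0,-20],"roll":0},{"gripper":0.5,"slide":[0,0,-60],"roll":0},{"gripper":0.5,"slide":[0,0,-100],"roll":0},{"gripper":0.5,"slide":[0,0,-140],"roll":0}]' 
python3 -m handwheel '[{"gripper":0.5,"slide":[0,0,-40],"roll":0},{"gripper":0.5,"slide":[-15,20,-60],"roll":0},{"gripper":0.5,"slide":[-30,30,-60],"roll":0},{"gripper":0.5,"slide":[-30,30,-60],"roll":0},{"gripper":0.5,"slide":[-30,30,-60],"roll":0}]' 
python3 wr.py w5; python3 -c "
from fit import *
fit('w5',C1,-16.6); tabs('w5',[(250,140,320,230)])"
```

```text
time: 20.3
ee_pos: [0.5728, -0.2649, 0.0733]
eef_rot: [0.143, 0.99, 0.0, -0.01]
force: [0.1, 0.8, 0.2]
grip_width: 0.047
time: 20.8
ee_pos: [0.5754, -0.2651, 0.2145]
eef_rot: [0.143, 0.99, 0.001, -0.01]
force: [1.1, -0.7, -0.2]
grip_width: 0.0687
time: 21.3
ee_pos: [0.6133, -0.245, 0.2732]
eef_rot: [0.143, 0.99, 0.001, -0.011]
force: [0.1, 0.5, -0.4]
grip_width: 0.0687
t 21.35 tcp [ 0.6127 -0.2456  0.2729] yaw 163.5 zdir [-0.022  0.004 -1.   ] q [ 0.71  0.53 -0.54  1.46  0.28  1.26  1.42] F [ 0.2 -1.2 -0.8] w 0.0688
slide [160.2 -29.2  36.6] roll -176.5
w5 dxy mm [2.3 2.1] yaw -18.2 W 4.3 err 0.056
tab px 169 mean [ 0.5831 -0.265 ] rect 581.8 -263.4 18.6 41.2 43.4
```

```bash
python3 -m handwheel '[{"gripper":0.5,"slide":[7,24,0],"roll":7.4},{"gripper":0.5,"slide":[14,48,0],"roll":14.8},{"gripper":0.5,"slide":[21,72,0],"roll":22.2},{"gripper":0.5,"slide":[28,96,0],"roll":29.6},{"gripper":0.5,"slide":[34,120,0],"roll":37}]'
for i in 1 2 3 4; do python3 -m handwheel '[{"gripper":0.5,"slide":[0,0,0],"roll":7.4},{"gripper":0.5,"slide":[0,0,0],"roll":14.8},{"gripper":0.5,"slide":[0,0,0],"roll":22.2},{"gripper":0.5,"slide":[0,0,0],"roll":29.6},{"gripper":0.5,"slide":[0,0,0],"roll":36.8}]' | head -2; done
python3 wr.py w6
python3 - <<'E'
from fit import *
go(.6144,-.1209,.155,-20.5)
p=onplane("top",(361,192),.1); print("canister",p,pol(p,C2))
fit("w6",C2,-20.5)
E
```

```text
time: 21.85
ee_pos: [0.6127, -0.1212, 0.2725]
eef_rot: [0.453, 0.891, -0.004, -0.012]
force: [0.9, 0.4, 0.1]
grip_width: 0.0687
time: 22.35
ee_pos: [0.6114, -0.1224, 0.2717]
time: 22.85
ee_pos: [0.6101, -0.1236, 0.2709]
time: 23.35
ee_pos: [0.6088, -0.1249, 0.2701]
time: 23.85
ee_pos: [0.6075, -0.1261, 0.2693]
t 23.9 tcp [ 0.6075 -0.1261  0.2693] yaw -23.0 zdir [-0.032  0.003 -0.999] q [ 0.13  0.41  0.04  1.58 -0.01  1.19 -1.8 ] F [-0.1 -0.6  0.2] w 0.0688
slide [-104.1  155.1   34.1] roll -3.0
t 23.9 tcp [ 0.6075 -0.1261  0.2693] yaw -23.0 zdir [-0.032  0.003 -0.999] q [ 0.13  0.41  0.04  1.58 -0.01  1.19 -1.8 ] F [-0.1 -0.6  0.2] w 0.0688
slide [  7.8  -8.6 114.1] roll -2.5
canister [ 0.74587427 -0.13985383  0.1       ] (np.float64(196.9), np.float64(-12.0))
w6 dxy mm [-1.7  1.8] yaw -25.2 W 4.1 err 0.176
```

View pics/w6.png

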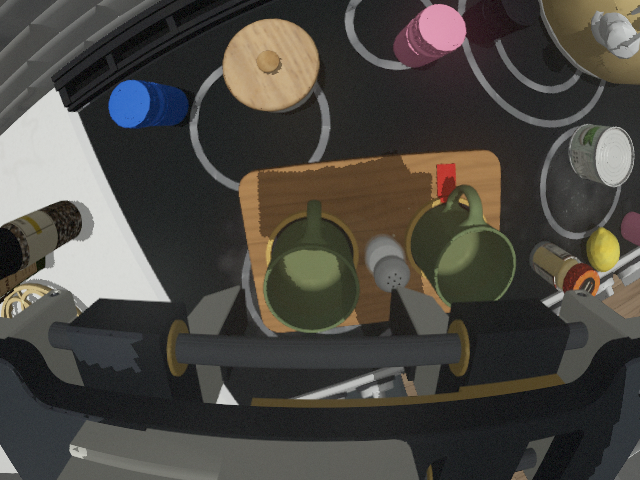

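```bash
python3 -m handwheel '[{"gripper":0.5,"slide":[4,-4,25],"roll":-1},{"gripper":0.5,"slide":[6,-6,55],"roll":-1},{"gripper":0.5,"slide":[7,-7,85],"roll":-1},{"gripper":0.5,"slide":[8,-7,114],"roll":-1},{"gripper":0.5,"slide":[8,-7,114],"roll":-1}]'
python3 -m handwheel '[{"gripper":0.5,"slide":[1,0,25],"roll":0},{"gripper":0.5,"slide":[2,-1,50],"roll":0},{"gripper":0.5,"slide":[2,-1,70],"roll":0},{"gripper":0.5,"slide":[2.5,-1,82],"roll":0},{"gripper":0.5,"slide":[2.5,-1,82],"roll":0}]'
python3 -m handwheel '[{"gripper":0,"slide":[0,0,0],"roll":0},{"gripper":-0.15,"slide":[0,0,0],"roll":0},{"gripper":-0.15,"slide":[0,0,0],"roll":0},{"gripper":-0.15,"slide":[0,0,0],"roll":0}]' 3
python3 -c "
from arc import *
arc(C2+[.0005,.0003],0,6)"
```

```text
time: 24.4
ee_pos: [0.6095, -0.1226, 0.1502]
eef_rot: [0.981, -0.191, -0.021, 0.002]
force: [-0.8, 0.6, -1.3]
grip_width: 0.0691
time: 24.9
ee_pos: [0.6078, -0.1226, 0.0674]
eef_rot: [0.981, -0.191, -0.022, 0.002]
force: [-0.2, 0.3, -0.4]
grip_width: 0.0689
time: 25.3
ee_pos: [0.6084, -0.1227, 0.0683]
eef_rot: [0.981, -0.191, -0.022, 0.002]
force: [0.4, 0.4, 0.7]
grip_width: 0.0416
t 25.3 r 59.6 phi -23.7 yaw -22.0 z 0.0683 q7 -1.79 F [0.4 0.4 0.7] w 0.0416
[ 4.1 -6.6 -4.9] -4.3
[  3.2 -13.2  -5. ] -10.3
[  1.7 -19.7  -5. ] -16.3
[ -0.5 -26.   -5. ] -22.3
[ -3.4 -32.1  -4.9] -28.3
```

```bash
python3 -m handwheel '[{"gripper":-0.15,"slide":[4,0,-5],"roll":0},{"gripper":-0.15,"slide":[4,-6.6,-5],"roll":-4.3},{"gripper":-0.15,"slide":[3.2,-13.2,-5],"roll":-10.3},{"gripper":-0.15,"slide":[1.7,-19.7,-5],"roll":-16.3},{"gripper":-0.15,"slide":[-0.5,-26,-5],"roll":-22.3}]' 3
python3 -c "
from arc import *
arc(C2+[.0005,.0003],0,6)"
```

```text
time: 25.8
ee_pos: [0.6188, -0.0989, 0.0739]
eef_rot: [1.0, 0.005, -0.021, -0.002]
force: [-0.4, -0.8, 1.4]
grip_width: 0.0391
t 25.8 r 65.0 phi -0.2 yaw 0.6 z 0.0739 q7 -1.49 F [-0.4 -0.8  1.4] w 0.0391
[-1.2 -6.7  0.9] -5.2
[ -2.2 -13.3   1. ] -11.2
[ -3.8 -19.8   1.1] -17.2
[ -6.1 -26.1   1.2] -23.2
[ -9.1 -32.1   1.4] -29.2
```

```bash
for i in 1 2; do python3 -m handwheel '[{"gripper":-0.15,"slide":[-0.9,-6.7,0.5],"roll":-6},{"gripper":-0.15,"slide":[-2,-13.3,0.5],"roll":-12},{"gripper":-0.15,"slide":[-3.5,-19.8,0.5],"roll":-18},{"gripper":-0.15,"slide":[-5.8,-26.1,0.5],"roll":-24},{"gripper":-0.15,"slide":[-8.8,-32.1,0.5],"roll":-30}]' 3; done
python3 -c "
from arc import *
arc(C2+[.0005,.0003],0,6)"
```

```text
time: 26.3
ee_pos: [0.6105, -0.0672, 0.0746]
eef_rot: [0.964, 0.265, -0.019, -0.007]
force: [1.5, -0.9, -0.9]
grip_width: 0.0388
time: 26.8
ee_pos: [0.5873, -0.0443, 0.0758]
eef_rot: [0.861, 0.508, -0.016, -0.011]
force: [-0.2, 0.1, -0.4]
grip_width: 0.0394
t 26.8 r 63.9 phi 58.4 yaw 61.0 z 0.0758 q7 -0.68 F [-0.2  0.1 -0.4] w 0.0394
[ 0.1 -6.6  3. ] -3.4
[ -0.6 -13.2   3.3] -9.4
[ -2.1 -19.8   3.5] -15.4
[ -4.2 -26.1   3.8] -21.4
[ -6.9 -32.2   4. ] -27.4
```

```bash
for i in 1 2; do python3 -m handwheel '[{"gripper":-0.15,"slide":[-0.1,-6.6,2],"roll":-5},{"gripper":-0.15,"slide":[-0.9,-13.2,2.3],"roll":-11},{"gripper":-0.15,"slide":[-2.5,-19.8,2.5],"roll":-17},{"gripper":-0.15,"slide":[-4.7,-26.1,2.7],"roll":-23},{"gripper":-0.15,"slide":[-7.6,-32.2,2.8],"roll":-29}]' 3; done
python3 -c "
from arc import *
arc(C2+[.0005,.0003],0,6,final=150)"
```

```text
time: 27.3
ee_pos: [0.5563, -0.0354, 0.0751]
eef_rot: [0.705, 0.709, -0.012, -0.014]
force: [1.1, -0.2, -0.6]
grip_width: 0.0392
time: 27.8
ee_pos: [0.525, -0.0433, 0.0742]
eef_rot: [0.504, 0.864, -0.008, -0.015]
force: [0.8, 0.7, -0.3]
grip_width: 0.039
t 27.8 r 62.5 phi 117.4 yaw 119.5 z 0.0742 q7 0.17 F [ 0.8  0.7 -0.3] w 0.039
[ 1.4 -7.2  1.4] -4.4
[  0.4 -14.4   1.6] -10.9
[ -1.4 -21.4   1.8] -17.5
[ -4.  -28.2   2. ] -24.0
[ -7.3 -34.7   2.1] -30.5
```

```bash
python3 -m handwheel '[{"gripper":-0.15,"slide":[1.4,-7.2,1.4],"roll":-4.4},{"gripper":-0.15,"slide":[0.4,-14.4,1.6],"roll":-10.9},{"gripper":-0.15,"slide":[-1.4,-21.4,1.8],"roll":-17.5},{"gripper":-0.15,"slide":[-4,-28.2,2],"roll":-24},{"gripper":-0.15,"slide":[-7.3,-34.7,2.1],"roll":-30.5}]' 3
python3 -c "
from arc import *
u=np.array([np.cos(np.radians(154)),np.sin(np.radians(154))]); t=C2+[-.0007,-.0015]+.064*u
print(t); arc(C2,0,6,n=1); go(*t,.073,154)"
```

```text
time: 28.3
ee_pos: [0.4992, -0.0669, 0.0737]
eef_rot: [0.257, 0.966, -0.003, -0.016]
force: [-0.2, 0.7, -0.3]
grip_width: 0.0392
[ 0.49507718 -0.07244425]
t 28.3 r 62.9 phi 149.4 yaw 150.3 z 0.0737 q7 0.67 F [-0.2  0.7 -0.3] w 0.0392
[ 0.8 -6.7  0.8] -5.1
t 28.3 tcp [ 0.4992 -0.0669  0.0737] yaw 150.3 zdir [-0.033  0.002 -0.999] q [ 0.66  0.58 -0.73  2.    0.53  0.8   0.67] F [-0.2  0.7 -0.3] w 0.0392
slide [ 0.8 -6.8  0.8] roll -3.7
```

```bash
python3 -m handwheel '[{"gripper":-0.15,"slide":[0.8,-5,0.5],"roll":-3},{"gripper":-0.15,"slide":[0.8,-6.8,0.5],"roll":-3.7},{"gripper":-0.3,"slide":[0.8,-6.8,0.5],"roll":-3.7},{"gripper":-1,"slide":[0.8,-6.8,0.5],"roll":-3.7},{"gripper":-1,"slide":[0.8,-6.8,0.5],"roll":-3.7}]' 3
python3 -m handwheel '[{"gripper":-1,"slide":[0,0,0],"roll":0},{"gripper":-1,"slide":[0,0,0],"roll":0},{"gripper":-1,"slide":[0,0,0],"roll":0},{"gripper":-1,"slide":[0,0,0],"roll":0}]' 3
python3 -c "
from arc import *
arc(C2,0,6,n=1)"
python3 -m handwheel '[{"gripper":-0.6,"slide":[0,0,0],"roll":0},{"gripper":-0.2,"slide":[0,0,0],"roll":0},{"gripper":0.3,"slide":[0,0,0],"roll":0},{"gripper":0.5,"slide":[0,0,0],"roll":0},{"gripper":0.5,"slide":[0,0,0],"roll":0}]' 3
python3 -m handwheel '[{"gripper":0.5,"slide":[0,0,0],"roll":0},{"gripper":0.5,"slide":[0,0,-20],"roll":0},{"gripper":0.5,"slide":[0,0,-60],"roll":0},{"gripper":0.5,"slide":[0,0,-100],"roll":0},{"gripper":0.5,"slide":[0,0,-140],"roll":0}]'
python3 -m handwheel '[{"gripper":0.5,"slide":[-20,0,-10],"roll":0},{"gripper":0.5,"slide":[-55,-5,-20],"roll":0},{"gripper":0.5,"slide":[-90,-20,-30],"roll":0},{"gripper":0.5,"slide":[-120,-20,-30],"roll":0},{"gripper":0.5,"slide":[-120,-20,-30],"roll":0}]'
python3 wr.py w7; python3 -c "
from fit import *
fit('w7',C2,154);fit('w7',C1,-16.6)"
```

```text
time: 28.8
ee_pos: [0.4952, -0.0719, 0.0734]
eef_rot: [0.225, 0.974, -0.003, -0.016]
force: [-1.5, 0.6, 0.6]
grip_width: 0.0208
time: 29.2
ee_pos: [0.4952, -0.0719, 0.0734]
eef_rot: [0.225, 0.974, -0.003, -0.016]
force: [-1.1, 1.0, 0.3]
grip_width: 0.0205
t 29.2 r 64.1 phi 155.0 yaw 153.9 z 0.0734 q7 0.74 F [-1.1  1.   0.3] w 0.0205
[-0.6 -6.7  0.5] -7.1
time: 29.7
ee_pos: [0.4953, -0.072, 0.0734]
eef_rot: [0.225, 0.974, -0.003, -0.016]
force: [0.7, 0.4, -0.1]
grip_width: 0.0478
time: 30.2
ee_pos: [0.4996, -0.0721, 0.2147]
eef_rot: [0.225, 0.974, -0.003, -0.016]
force: [0.5, -0.9, 0.3]
grip_width: 0.0689
time: 30.7
ee_pos: [0.6019, -0.146, 0.2407]
eef_rot: [0.227, 0.974, -0.003, -0.016]
force: [-1.0, 0.2, 0.1]
grip_width: 0.0687
t 30.75 tcp [ 0.6003 -0.1437  0.2405] yaw 153.8 zdir [-0.033  0.003 -0.999] q [ 0.77  0.55 -0.82  1.59  0.42  1.21  0.98] F [-0.7  0.1  0.1] w 0.069
slide [  97.7 -141.8    5.3] roll 173.8
w7 dxy mm [-0.3 -1.6] yaw 152.2 W 4.8 err 0.052
w7 dxy mm [2.4 2.9] yaw -21.0 W 3.3 err 0.064
```

View pics/w7.png

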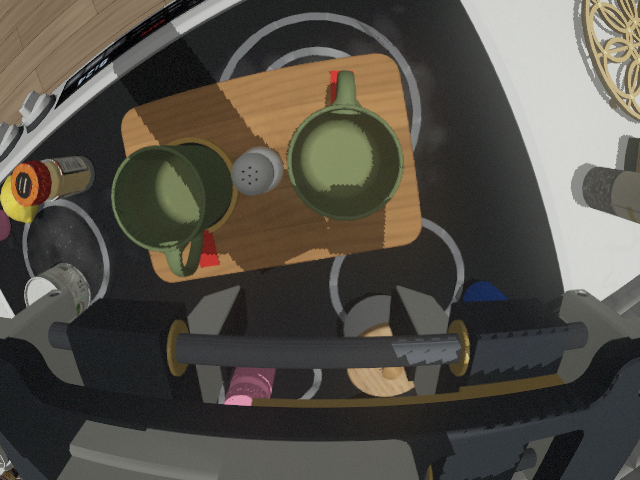

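Run:
```python
from fe import *
c,_=load("w7"); R=np.array(c["R"]); print("cam pos",-R.T@np.array(c["t"]),"axis",R[2])
s=env.sense(); print(s["ee_pos"])
cp=-R.T@np.array(c["t"]); t=s["ee_pos"][:2]+C1-cp[:2]+[.02,-.007]; go(*t,.26,158)
T=tabs("w7",[(195,225,225,270),(325,65,345,108)]); print(pol(T[0].mean(0),C1),pol(T[1].mean(0),C2))
```

```text
cam pos [ 0.53540985 -0.11139767  0.39064472] axis [ 0.23187361 -0.1259029  -0.96456368]
[ 0.60027226 -0.14374509  0.2405194 ]
t 30.75 tcp [ 0.6003 -0.1437  0.2405] yaw 153.8 zdir [-0.033  0.003 -0.999] q [ 0.77  0.55 -0.82  1.59  0.42  1.21  0.98] F [-0.7  0.1  0.1] w 0.069
slide [ -57.4 -132.5  -19.7] roll -4.2
tab px 471 mean [ 0.5785 -0.2675] rect 574.5 -268.9 22.0 39.0 72.5
tab px 160 mean [ 0.4847 -0.074 ] rect 486.2 -76.1 7.6 32.3 55.9
(np.float64(71.8), np.float64(-15.2)) (np.float64(73.0), np.float64(160.0))
```

```bash
python3 -m handwheel '[{"gripper":0.5,"slide":[-10,-30,-10],"roll":0},{"gripper":0.5,"slide":[-25,-62,-20],"roll":-2},{"gripper":0.5,"slide":[-40,-95,-20],"roll":-4},{"gripper":0.5,"slide":[-50,-120,-20],"roll":-4},{"gripper":0.5,"slide":[-55,-130,-20],"roll":-4}]'
python3 -m handwheel '[{"gripper":0.5,"slide":[0,0,0],"roll":0},{"gripper":0.5,"slide":[0,0,0],"roll":0}]'|head -1
python3 wr.py w8
python3 - <<'E'
from fit import *
b=fit('w8',C1,-16.6)
c,im=load("w8"); S=sil(c,C1[0]+b[0]/1e3,C1[1]+b[1]/1e3,np.radians(-16.6+b[2]),im.shape[:2],abs(b[3])/1e3)
uv=fproj(c,[*C1,.07])[0].astype(int); x0,y0=np.maximum(uv-[80,60],0); s=4.5
crop=cv2.resize(im[y0:y0+130,x0:x0+165,::-1],None,fx=s,fy=s,interpolation=2)
k,_=cv2.findContours((cv2.resize(S[y0:y0+130,x0:x0+165],None,fx=s,fy=s)>.5).astype(np.uint8),0,1);cv2.drawContours(crop,k,-1,(255,255,255),1)
u=np.array([np.cos(np.radians(-16.6)),np.sin(np.radians(-16.6))]);v=np.array([-u[1],u[0]])
q=lambda P:((fproj(c,P)-[x0,y0])*s).astype(int)
cv2.polylines(crop,[q([[*(C1+a*u+d*v),.022] for a,d in((.051,.011),(.087,.011),(.087,-.011),(.051,-.011))])],True,(0,255,255),1)
cv2.polylines(crop,[q([[*(C1+.051*np.array([np.cos(t),np.sin(t)])),.032] for t in np.linspace(0,6.28,60)])],True,(0,255,255),1)
cv2.imwrite("pics/ov8.png",crop); print(x0,y0)
E
```

```text
time: 31.25
ee_pos: [0.5913, -0.2877, 0.2598]
eef_rot: [0.194, 0.981, -0.002, -0.017]
force: [-0.2, 0.5, 1.1]
grip_width: 0.0691
time: 31.45
t 31.5 tcp [ 0.5915 -0.2851  0.2599] yaw 157.8 zdir [-0.035  0.004 -0.999] q [ 0.93  0.61 -0.8   1.47  0.44  1.29  1.26] F [-0.6  0.4  0.2] w 0.0687
slide [151.8  -0.4  25. ] roll 177.8
w8 dxy mm [2.4 2.6] yaw -17.5 W 5.0 err 0.056
243 70
```

View pics/ov8.png

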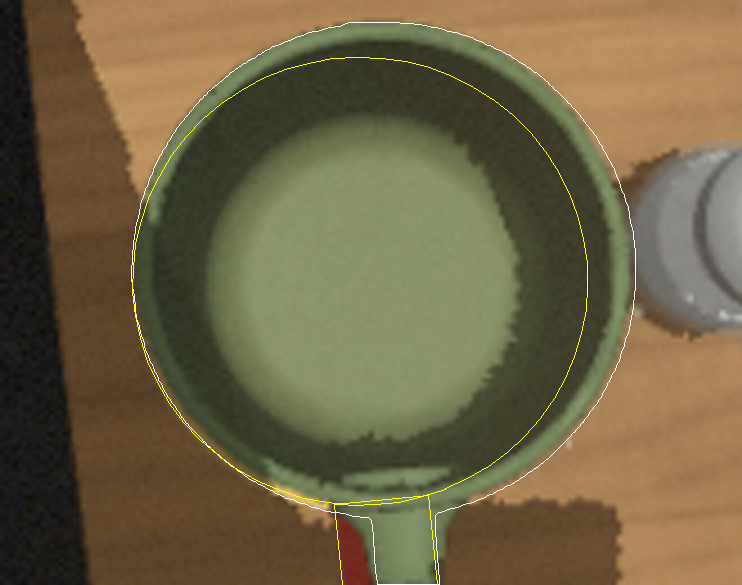

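Near-overhead, mug_1's handle fits at -17.5° against the tab at about -17°. One last overall look before handing in.

Run:
```python
from h import *
save("scene","s9.png",(240,190,500,410),2.7)
for n in("shaker","spice_jar_center"):
    for d in env.boxes_of("scene",n): print(n,round(d["p"],2),world("scene",d["point"]).round(3))
```

```text
shaker 0.68 [ 0.508 -0.179  0.082]
shaker 0.33 [ 0.53  -0.103  0.091]
shaker 0.22 [ 0.501 -0.083  0.024]
spice_jar_center 0.84 [ 0.387 -0.572  0.074]
spice_jar_center 0.83 [ 0.706 -0.3    0.066]
spice_jar_center 0.79 [ 0.404 -0.392  0.07 ]
spice_jar_center 0.79 [ 0.754 -0.029  0.064]
spice_jar_center 0.68 [ 0.713 -0.392  0.07 ]
spice_jar_center 0.35 [ 0.467 -0.214  0.018]
```

View pics/s9.png

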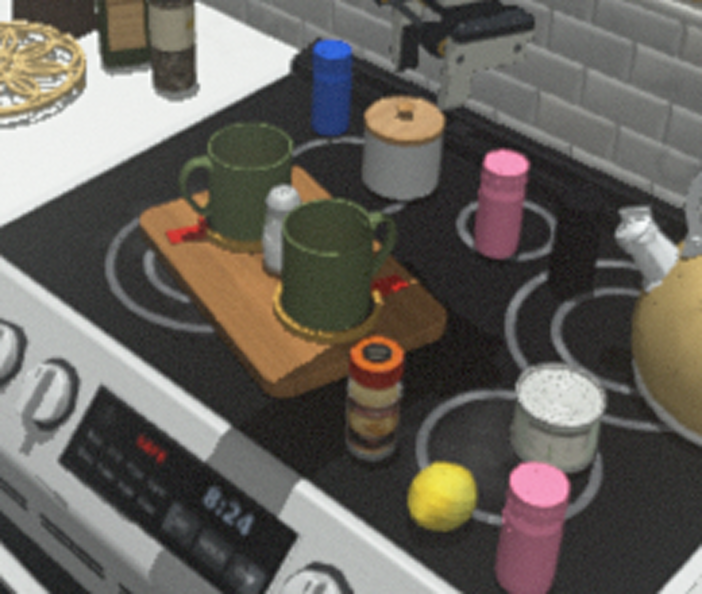

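The jar stands upright on the cooktop at crop (375,400), the shaker at (282,230) hasn't moved, and both handles are over their tabs. The arm is clear of everything.

```bash
python3 -c "
from cell import env
print(env.hand_in(), env.sense()['time'])"
```

```text
the job is handed in; nothing more can be done
the job is handed in; nothing more can be done
```

The board is ready and handed in at about 32 s. I moved the red-capped jar first, to the cooktop near (0.415, -0.38). Then I turned both mugs counter-clockwise, away from the shaker, with the fingers loosely round each handle.

| Check | Result |
|---|---|
| Mug_1 handle | -17.5° near-overhead; its tab is at about -17° (readings -16.2° to -17.5°) |
| Mug_2 handle | 152.2° in its last fit; its tab is at 153° to 154.4° |
| Jar | standing upright on the cooktop |
| Shaker | within about 8 mm of its first reading (a difference the finder's error can explain) |
| Other items | those in the last view stand where they were |

- **Disagreement on mug_1:** it stopped about 4° short at first, so I nudged it again. Fits after the nudge were -17.5°, -18.2° and, from a slanted view, -21°; I trusted the near-overhead one. They also put mug_1 about 3.5 mm off its coaster centre. That is more than the 2.5 mm play, so part of it is measuring error.
- **Mug_2:** I fitted it only once after turning it.

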